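# Change the jars in a shaker clamp with an unknown thread

### The arm

A 6-joint arm with a two-finger parallel gripper is mounted at the origin on the work surface. World frame = base frame: x ahead of the robot, y to its left, z up, the work surface at z = 0. Lengths are in mm, angles in rad, forces in N, time in s.
With the tool pointing down it reaches from about 400 to 825 mm from the base axis. Payload 7 kg.
Tool frame: the origin (TCP) lies at the very end of the fingers, on their centre line; the grasp point (between the pads) lies 19 mm behind it; z points along the fingers, y is the direction in which the jaws open and shut (so a half turn about z gives the same grasp; the last joint's range is limited). The gripper opens to 88 mm and grips with 3 to 60 N. Pads are 19 mm wide; open, the fingers measure 130 mm over their backs; the gripper's body (78 mm by 193 mm) begins 47 mm behind the grasp point.
Start: joints at [-0.994, 0.359, 0.012, 0, -1.224, -0.288], TCP at [192.215, -647.031, 226.561] pointing down, gripper open.
Joint ranges: [-3.07, 3.07], [-1.43, 2.12], [-1.02, 1.25], [-3.03, 1.67], [-3.05, -0], [-3.03, 3.03]. Speed limits (rad/s): [2.39, 2.39, 3.01, 3.14, 3.14, 3.14].

### API

Orientations are given as a unit quaternion [x, y, z, w].
In Python, from plant import bot gives the robot as it stands. Calls block until the motion is done:
- bot.move_ptp(position, orientation): joint-space move of the TCP to a pose.
- bot.line_to(position, velocity=150, ori=None): straight line of the TCP; ori=None keeps the orientation; velocity is the mean speed in mm/s.
- bot.move_joints(angles): joint-space move.
- bot.move_gripper(opening, force=None): finger opening in mm; force is the grip in N (None keeps the last); returns when the fingers have stopped.
- bot.pause(seconds).
- bot.solve_ik(position, orientation): joint angles nearest the present ones, or None.
- bot.read_state(): the state.
- bot.camera(name): name is "scene" or "top" or "wrist"; returns the picture (480x640x3 uint8, red, green, blue); there is no depth.
- bot.get_calibration(name): a dict with "fx", "fy", "cx", "cy" (pixels), "distortion" ([k1, k2, p1, p2, k3] as OpenCV has them; the pictures are not rectified), "view" (4x4, takes a point from world to camera coordinates); the wrist camera has in their place "T_tool_cam" (4x4, takes a point from camera to tool coordinates, whose origin is the TCP and whose axes are the flange's). Camera axes: x right, y up, looking along -z (the intrinsics and any distortion apply to the point x, -y, -z); pixel columns grow to the right and rows downward; lengths in mm; the calibration is good to about 2 mm. A picture is of the moment at which its call begins: read the wrist's pose just before it. get_calibration takes no time and is no camera call.
A pose or a line that the arm cannot do raises bot.Unreachable and nothing moves.
- bot.close_job(): hands the job in, once; it reports no verdict.
The state is a dict: "t": time; "joint_pos": joint angles; "qvel": joint speeds; "tau": joint torques, N m; "tcp_pos": TCP position; "eef_rot": TCP orientation; "contact_force": force on the tool from outside, world axes, zero at the start; "moment": the same for the moment, N m; "width": finger opening in mm.
Only numpy, scipy, OpenCV 4.12 (cv2) and the standard library are available. Lean on these libraries where they do the work, as an engineer would, in place of code of your own. Each camera call takes 0.05 s, during which the arm holds its last target.

### The job

Change over the jars on the shaker: undo its clamp with the black wing knob (some of these knobs have a left-hand thread, so find out by trying both ways which way it loosens) before moving the finished jars, then stand the finished jars upright in the grey tray and lift every jar out of the white foam box to stand upright in the clamp. With all the new jars in, screw the clamp fully home again, and leave the other things on the bench as they stand.

Things in the scene. Friction and masses are not known exactly. Their poses are not given: they have to be found in the camera images.
- shaker: low white bench shaker, 200 (x) by 260 (y) by 70 mm high (to its aluminium deck), fixed; origin at the centre of its underside, z up; its knob is on its -x side (towards the robot), its clamp on its +x side. Fence, jaw (20 mm thick) and the end stops of the clamp are 30 mm high above the deck.
- channel (a point): point on the deck in the middle of the clamp; axes as the shaker's (x across the clamp, y along it). Inner face of the fixed fence at x = +30.2 mm, face of the steel jaw at x = -30.2 mm minus the jaw's opening; fixed end stops at y = +-116 mm. Three jars fit standing on the deck in a row along y between jaw and fence, e.g. at y = -75, 0 and +75 mm.
- jaw (a joint): opening of the clamp's jaw in m: 0 when the clamp is screwed home (60.4 mm between jaw and fence, as at the start), 0.014 when fully undone (74.4 mm). It is moved only by turning the knob, 4 mm per radian (3.5 rad from stop to stop; so the wing stands jaw/0.004 rad from home), and stays where it is left. Full home is a hard stop.
- knob_grip (a point): middle of the black wing knob, on its vertical axis, 130 mm above the bench; upright wing 56 long, 14 thick, from 108 to 148 mm, on a 44 mm disc; turns in place, below 0.15 N m. Home, the wing lies along the shaker's x (these axes stay the shaker's). Thread right- or left-hand, differing from start to start, not visible; the wrong way from home is a hard stop.
- tray: shallow grey tray for finished jars, 250 (x) by 120 (y) by 35 mm high, walls 5 mm, fixed; origin at the centre of its underside. It and the foam box change sides from start to start.
- tray_in (a point): centre of the tray's inner floor, 5 mm above the bench, axes as the tray's; inner size 240 (x) by 110 (y) mm, walls rise 30 mm above it.
- foam_box: white foam box that holds the new jars in a row along its x, 290 (x) by 140 (y) by 55 mm high, walls 20 mm, fixed; origin at the centre of its underside.
- foam_in (a point): centre of the foam box's inner floor, 20 mm above the bench, axes as the box's; inner size 250 (x) by 100 (y) mm, walls rise 35 mm above it.
- done1_mid (a point): finished jar, in the clamp at the start (one or two are there; None if absent): white straight screw jar, blue lid: body 60 mm dia., lid 62 mm dia. from 46 mm up, 70 mm high in all, 0.14 to 0.28 kg, bottom-heavy; the point is on its axis half-way up, z along its axis. 
- done2_mid (a point): finished jar, in the clamp at the start (one or two are there; None if absent): white straight screw jar, blue lid: body 60 mm dia., lid 62 mm dia. from 46 mm up, 70 mm high in all, 0.14 to 0.28 kg, bottom-heavy; the point is on its axis half-way up, z along its axis. 
- new1_mid (a point): new jar, in the foam box at the start (two or three are there; None if absent): white straight screw jar, blue lid: body 60 mm dia., lid 62 mm dia. from 46 mm up, 70 mm high in all, 0.14 to 0.28 kg, bottom-heavy; the point is on its axis half-way up, z along its axis. Finished and new jars look alike and are told apart by where they start.
- new2_mid (a point): new jar, in the foam box at the start (two or three are there; None if absent): white straight screw jar, blue lid: body 60 mm dia., lid 62 mm dia. from 46 mm up, 70 mm high in all, 0.14 to 0.28 kg, bottom-heavy; the point is on its axis half-way up, z along its axis. Finished and new jars look alike and are told apart by where they start.
- new3_mid (a point): new jar, in the foam box at the start (two or three are there; None if absent): white straight screw jar, blue lid: body 60 mm dia., lid 62 mm dia. from 46 mm up, 70 mm high in all, 0.14 to 0.28 kg, bottom-heavy; the point is on its axis half-way up, z along its axis. Finished and new jars look alike and are told apart by where they start.
- beaker: bystander, to be left alone: glass beaker, 72 mm dia., 90 mm high; origin at the centre of its underside.
- tip_box: bystander, to be left alone: blue pipette-tip box, 85 by 120 by 55 mm; origin at the centre of its underside.
- tape_roll: bystander, to be left alone: roll of yellow tape, 90 mm dia., 22 mm high; origin at the centre of its underside.
- bottle: bystander, to be left alone: glass bottle, 70 mm dia., 150 mm high; origin at the centre of its underside.
- tube_rack: bystander, to be left alone: white rack of capped tubes, 70 by 190 mm, 100 mm high; origin at the centre of its underside.
- timer: bystander, to be left alone: flat grey timer, 65 by 65 by 22 mm; origin at the centre of its underside.
- pot: bystander, to be left alone: white jar with a red lid, 64 mm dia., 80 mm high, on the bench; origin at the centre of its underside.

How it is judged (in metres and radians):
On the way, in this order (a step that is already met when the one before it is completed fails the run):
1. the clamp is undone (jaw opened by more than 4 mm) with the finished jars still standing in it (value of joint jaw above 0.004 m and distance between each of done1_mid, done2_mid and channel below 0.14 m and z of each of done1_mid, done2_mid in the frame of channel below 0.055 m), for 0.1 s.
2. all the new jars stand in the clamp, which is still undone (jaw open by more than 2 mm) (value of joint jaw above 0.002 m and z of new1_mid in the frame of channel between 0.029 and 0.041 m and angle between each of new1_mid, new2_mid, new3_mid's own z axis and vertical below 0.12 rad and x of new1_mid in the frame of channel between -0.022 and 0.014 m and y of new1_mid in the frame of channel between -0.095 and 0.095 m and z of new2_mid in the frame of channel between 0.029 and 0.041 m and x of new2_mid in the frame of channel between -0.022 and 0.014 m and y of new2_mid in the frame of channel between -0.095 and 0.095 m and z of new3_mid in the frame of channel between 0.029 and 0.041 m and x of new3_mid in the frame of channel between -0.022 and 0.014 m and y of new3_mid in the frame of channel between -0.095 and 0.095 m), for 0.2 s.
At the end, for the whole second after the job is handed in: The clamp is screwed home (jaw opening under 1.5 mm), every new jar stands on the deck between jaw and fence, every finished jar stands upright (within 7 degrees) on the tray's floor, all released and at rest (value of joint jaw below 0.0015 m and z of new1_mid in the frame of channel between 0.029 and 0.041 m and angle between each of new1_mid, new2_mid, new3_mid, done1_mid, done2_mid's own z axis and vertical below 0.12 rad and x of new1_mid in the frame of channel between -0.014 and 0.006 m and y of new1_mid in the frame of channel between -0.095 and 0.095 m and z of new2_mid in the frame of channel between 0.029 and 0.041 m and x of new2_mid in the frame of channel between -0.014 and 0.006 m and y of new2_mid in the frame of channel between -0.095 and 0.095 m and z of new3_mid in the frame of channel between 0.029 and 0.041 m and x of new3_mid in the frame of channel between -0.014 and 0.006 m and y of new3_mid in the frame of channel between -0.095 and 0.095 m and z of done1_mid in the frame of tray_in between 0.029 and 0.041 m and x of done1_mid in the frame of tray_in between -0.099 and 0.099 m and y of done1_mid in the frame of tray_in between -0.036 and 0.036 m and z of done2_mid in the frame of tray_in between 0.029 and 0.041 m and x of done2_mid in the frame of tray_in between -0.099 and 0.099 m and y of done2_mid in the frame of tray_in between -0.036 and 0.036 m and linear speed of each of done1, done2, new1, new2, new3 below 0.02 m/s); the robot touches nothing.
It fails at once if a bystander (beaker, tip box, tape roll, bottle, tube rack, timer, red-lidded pot) is knocked over or shifted by more than 4 cm (distance of any of beaker, tip_box, tape_roll, bottle, tube_rack, timer, pot from where it was at the start of the episode above 0.04 m or angle between any of beaker, tip_box, tape_roll, bottle, tube_rack, timer, pot's own z axis and vertical above 0.6 rad).
Of done1, done2 only 1 to 2 are there at a start; the rules pass over those that are not, and their reading is None.
Of new1, new2, new3 only 2 to 3 are there at a start; the rules pass over those that are not, and their reading is None.
At some moment in a run one of new1, new2, new3, done1, done2 may be knocked a few centimetres aside while the robot is not near it.
It also fails if it takes over 210 s, if anything falls off the work surface, if the arm or the gripper's body presses on something with over 40 N, if the wrist force passes 120 N, or if a joint passes its speed limit or range.

## Working session

There is one attempt and no reset: what is moved stays moved. The work goes in short steps, each a Python script; the robot and the scene stay as the last script left them, time stands still between calls to the robot, and variables do not carry over. Pictures are saved under pics/ and viewed, and the job is handed in when it is done.

```bash
ls; mkdir -p pics; python3 - <<'E'
from plant import bot
import cv2, json
for n in("scene","top","wrist"):
    cv2.imwrite(f"pics/{n}0.png",bot.camera(n)[:,:,::-1])
    print(n,bot.get_calibration(n))
print(bot.read_state())
E
```

```text
pics
scene {'fx': 556.9346938395329, 'fy': 556.9346938395329, 'cx': 317.95666352654246, 'cy': 243.92825562910883, 'distortion': array([-0.13031742,  0.        ,  0.        ,  0.        ,  0.        ]), 'view': array([[ 7.12747946e-01,  7.01399994e-01,  5.33053805e-03,
        -4.09409587e+02],
       [-5.71964528e-01,  5.76785766e-01,  5.83245025e-01,
         2.40559709e+02],
       [ 4.06013479e-01, -4.18755572e-01,  8.12278786e-01,
        -1.72551555e+03],
       [ 0.00000000e+00,  0.00000000e+00,  0.00000000e+00,
         1.00000000e+00]])}
top {'fx': 544.4221508144493, 'fy': 544.4221508144493, 'cx': 310.7389149881114, 'cy': 230.97798393447135, 'distortion': array([0.04317714, 0.        , 0.        , 0.        , 0.        ]), 'view': array([[ 1.22892072e-02, -9.99904768e-01,  6.27938876e-03,
        -6.12849140e+00],
       [ 9.87425322e-01,  1.31251814e-02,  1.57540352e-01,
        -5.94861854e+02],
       [-1.57607767e-01,  4.26438145e-03,  9.87492586e-01,
        -1.27666206e+03],
       [ 0.00000000e+00,  0.00000000e+00,  0.00000000e+00,
         1.00000000e+00]])}
wrist {'f
[... 510 characters left out ...]
        1.00000000e+00]])}
{'t': 0.15, 'joint_pos': array([-9.93906895e-01,  3.59236462e-01,  1.12899096e-02, -2.16822353e-04,
       -1.22409732e+00, -2.88101827e-01]), 'qvel': array([ 0.00075226, -0.00266072,  0.00243556,  0.00289405,  0.00018673,
       -0.00034804]), 'tau': array([-1.16349482e-03, -5.83276749e+01,  2.93290311e+01,  7.00110510e+00,
        8.76978185e-03, -1.14227871e-04]), 'tcp_pos': array([ 192.09915455, -646.71947796,  225.84456122]), 'eef_rot': array([-1.43856021e-01,  9.89598427e-01,  6.09065438e-04, -1.68896316e-04]), 'contact_force': array([-0.20731556,  0.75303023, -0.14834475]), 'moment': array([-0.05205946, -0.00418759, -0.04878232]), 'width': 87.73519404407874}
```

View pics/scene0.png

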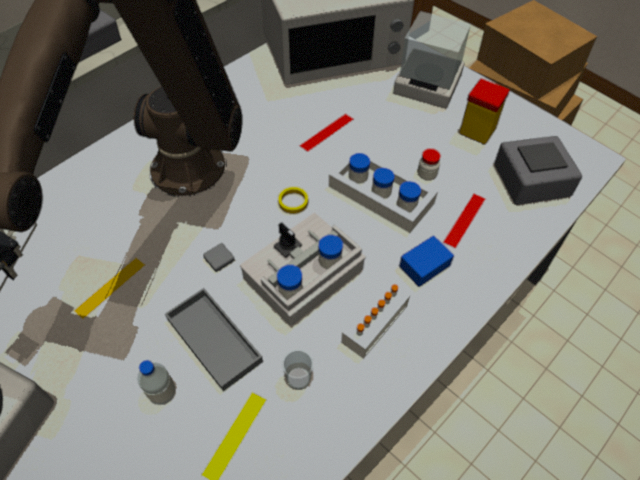

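View pics/top0.png

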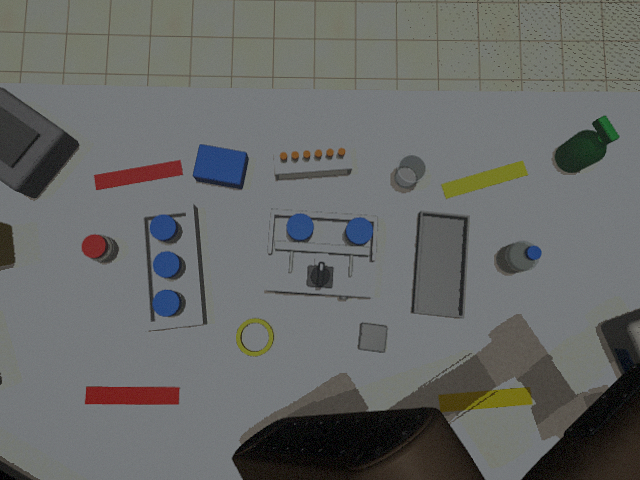

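View pics/wrist0.png

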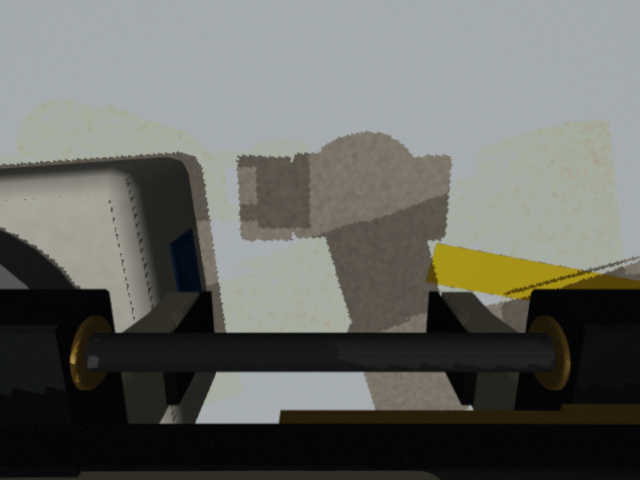

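The top view shows the foam box on the left with three jars (lids near (164,228), (167,265) and (167,303)). The shaker is in the middle with two jars at (300,227) and (359,231) and its knob at (320,275). The empty tray is on the right, around (440,265). Next I'll write helpers and measure.

```bash
cat > h.py <<'E'
import numpy as np, cv2
from plant import bot
from scipy.spatial.transform import Rotation as R
def cam(name):
    c=bot.get_calibration(name); K=np.array([[c['fx'],0,c['cx']],[0,c['fy'],c['cy']],[0,0,1]]); 
    if 'view' in c: V=np.array(c['view'])
    else:
        s=bot.read_state(); T=np.eye(4); T[:3,:3]=R.from_quat(s['eef_rot']).as_matrix(); T[:3,3]=s['tcp_pos']
        V=np.linalg.inv(T@c['T_tool_cam'])
    return K,np.array(c['distortion']),V
def px2w(name,pts,z,C=None):
    K,D,V=C or cam(name)
    n=cv2.undistortPoints(np.array(pts,float).reshape(-1,1,2),K,D).reshape(-1,2)
    d=np.c_[n[:,0],-n[:,1],-np.ones(len(n))]
    Rm=V[:3,:3]; o=-Rm.T@V[:3,3]; w=d@Rm
    return o+w*((z-o[2])/w[:,2])[:,None]
def w2px(name,P,C=None):
    K,D,V=C or cam(name)
    p=np.array(P,float).reshape(-1,3)@V[:3,:3].T+V[:3,3]; p=p*[1,-1,-1]
    return cv2.projectPoints(p,np.zeros(3),np.zeros(3),K,D)[0].reshape(-1,2)
def lids(name,z,img=None,C=None,amin=150):
    """blue lid blobs -> pixel centroid, area, world at height z"""
    if img is None: C=cam(name); img=bot.camera(name)
    h=cv2.cvtColor(img,cv2.COLOR_RGB2HSV)
    m=cv2.inRange(h,(105,120,50),(125,255,255))
    n,l,st,ce=cv2.connectedComponentsWithStats(m)
    return [(ce[i].round(1),st[i][4],px2w(name,[ce[i]],z,C)[0].round(1)) for i in range(1,n) if st[i][4]>amin]
def down(yaw):  # jaw axis (tool y) along world angle yaw; tool z down
    c,s=np.cos(yaw),np.sin(yaw)
    y=np.array([c,s,0]); z=np.array([0,0,-1.]); x=np.cross(y,z)
    return R.from_matrix(np.c_[x,y,z]).as_quat()
E
python3 - <<'E'
from h import *
img=cv2.imread('pics/top0.png')
cv2.imwrite('pics/topz.png',cv2.resize(img[190:340,130:500],None,fx=2.16,fy=2.16,interpolation=cv2.INTER_CUBIC))
C=cam('top')
for r in lids('top',70,img[:,:,::-1].copy(),C): print(r, px2w('top',[r[0]],140,C).round(1))
img=cv2.imread('pics/scene0.png'); C=cam('scene')
cv2.imwrite('pics/scenez.png',cv2.resize(img[140:400,140:460],None,fx=2.3,fy=2.3,interpolation=cv2.INTER_CUBIC))
for r in lids('scene',70,img[:,:,::-1].copy(),C): print(r, px2w('scene',[r[0]],140,C).round(1))
E
```

```text
(array([219.3, 164.4]), np.int32(1603), array([752.2, 225.7,  70. ])) [[732.1 213.8 140. ]]
(array([162.5, 227. ]), np.int32(526), array([596.1, 354.5,  70. ])) [[584.7 335.6 140. ]]
(array([299.7, 226.6]), np.int32(559), array([601.5,  28.1,  70. ])) [[589.8  27.  140. ]]
(array([359. , 230.6]), np.int32(570), array([ 593.7, -113.8,   70. ])) [[ 582.4 -107.2  140. ]]
(array([533.5, 252.3]), np.int32(155), array([ 547.3, -525.5,   70. ])) [[ 538.4 -496.5  140. ]]
(array([165.9, 264.1]), np.int32(543), array([507.6, 341.6,  70. ])) [[501.1 323.4 140. ]]
(array([165.7, 302.6]), np.int32(570), array([418., 337.,  70.])) [[416.2 319.1 140. ]]
(array([359.2, 162.4]), np.int32(316), array([411.7, 339.1,  70. ])) [[453.8 285.4 140. ]]
(array([383.2, 177.3]), np.int32(338), array([500.9, 343.8,  70. ])) [[537.8 290.1 140. ]]
(array([409.5, 191.2]), np.int32(350), array([588.9, 356.4,  70. ])) [[620.6 301.9 140. ]]
(array([330.3, 246.4]), np.int32(470), array([562.1,  58.5,  70. ])) [[595.4  21.2 140. ]]
(array([425.9, 260.2]), np.int32(1526), array([769.3, 201.6,  70. ])) [[790.4 156.1 140. ]]
(array([289.2, 277. ]), np.int32(509), array([554. , -83.5,  70. ])) [[ 587.8 -112.4  140. ]]
(array([146.2, 367.5]), np.int32(162), array([ 498.1, -488.8,   70. ])) [[ 535.2 -493.9  140. ]]
```

View pics/topz.png

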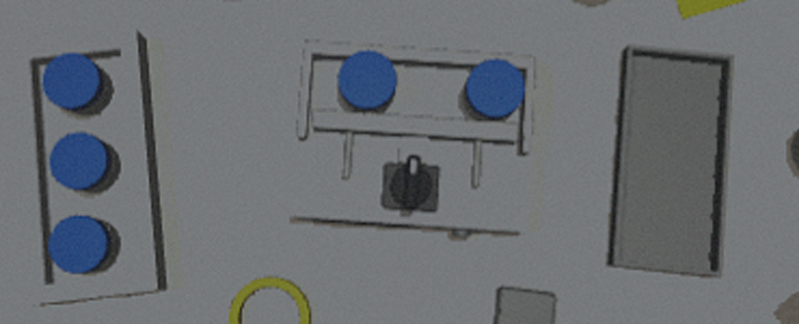

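View pics/scenez.png

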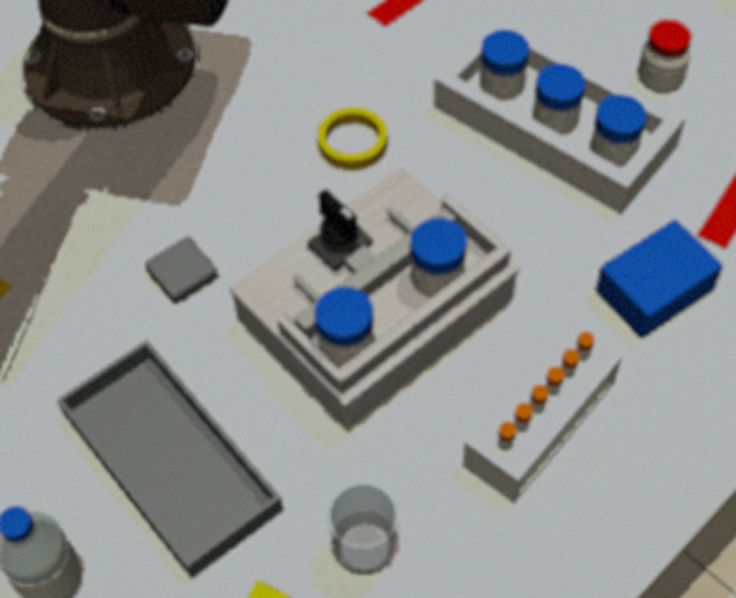

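```bash
cat >> h.py <<'E'
from scipy.optimize import least_squares
th=np.linspace(0,2*np.pi,60,endpoint=False)
def lidmodel(name,x,y,z0,C):
    """centroid px of lid silhouette, jar standing at floor height z0"""
    P=np.array([[x+31*np.cos(t),y+31*np.sin(t),z] for z in (z0+46,z0+70) for t in th])
    h=cv2.convexHull(w2px(name,P,C).astype(np.float32)); m=cv2.moments(h)
    return np.array([m['m10']/m['m00'],m['m01']/m['m00']]),m['m00']
def jarfit(obs,z0,guess):
    """obs: list of (name, centroid, C)"""
    f=lambda p: np.concatenate([lidmodel(n,p[0],p[1],z0,C)[0]-c for n,c,C in obs])
    r=least_squares(f,guess,diff_step=1e-3); return r.x,r.fun
E
python3 - <<'E'
from h import *
T=cam('top');S=cam('scene')
pairs=[('foam',(162.5,227),(409.5,191.2),20),('foam',(165.9,264.1),(383.2,177.3),20),('foam',(165.7,302.6),(359.2,162.4),20),('cl',(299.7,226.6),(330.3,246.4),70),('cl',(359,230.6),(289.2,277),70)]
for n,a,b,z in pairs:
    g=px2w('top',[a],z+60,T)[0][:2]
    t,_=jarfit([('top',np.array(a),T)],z,g); s,_=jarfit([('scene',np.array(b),S)],z,g); q,r=jarfit([('top',np.array(a),T),('scene',np.array(b),S)],z,g)
    print(n,t.round(1),s.round(1),q.round(1),r.round(1),lidmodel('top',*q,z,T)[1])
for n,b,o in(('top',(255,195,125,115),6),('top',(400,200,80,125),6),('top',(135,195,85,145),5),('scene',(235,205,135,120),5.5)):
    img=cv2.imread(f'pics/{n}0.png'); x,y,w,h=b
    cv2.imwrite(f'pics/z_{n}_{x}.png',cv2.resize(img[y:y+h,x:x+w],None,fx=o*.8,fy=o*.8,interpolation=cv2.INTER_CUBIC)*1)
E
```

```text
foam [594.7 352. ] [592.4 350.4] [593.7 351.3] [0.3 0.4 0.6 0.1] 619.3666570173809
foam [507.  339.2] [505.  337.9] [506.2 338.6] [0.2 0.3 0.5 0.1] 629.0945162624121
foam [417.9 334.6] [416.4 333. ] [417.3 334. ] [ 0.2  0.3  0.5 -0. ] 646.4717784088571
cl [591.5  27.1] [589.6  27.6] [590.7  27.2] [-0.1  0.3  0.2  0.4] 617.8868578786496
cl [ 584.1 -108.1] [ 581.9 -107.4] [ 583.2 -107.8] [-0.1  0.4  0.2  0.4] 624.7621906392742
```

View pics/z_top_255.png

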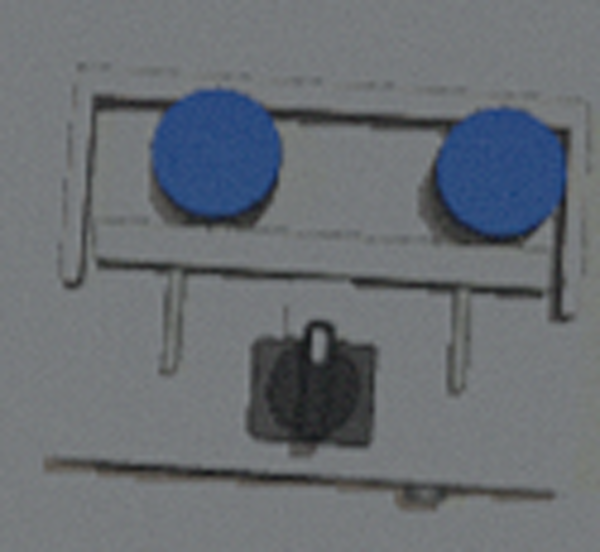

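View pics/z_top_400.png

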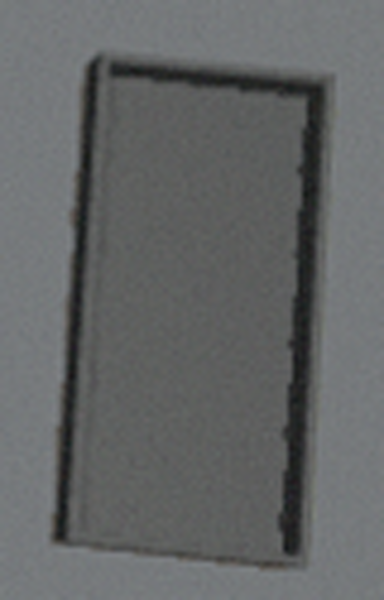

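View pics/z_scene_235.png

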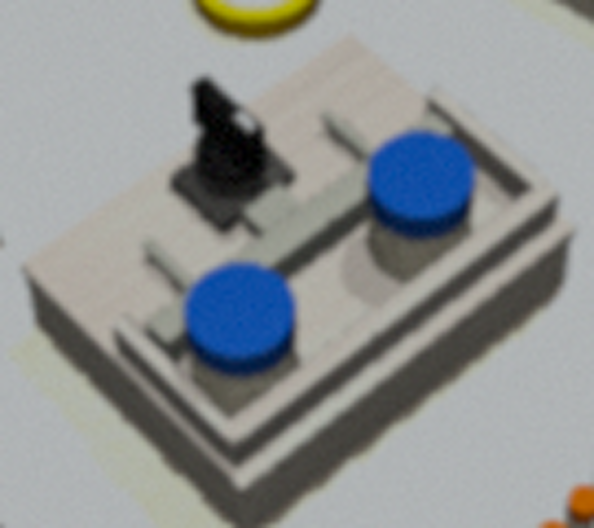

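```bash
cat >> h.py <<'E'
def rectfit(name,clicks,corners,z,C):
    """2D rigid fit corners(local)->world; returns x,y,yaw,resid"""
    W=px2w(name,clicks,z,C)[:,:2]; L=np.array(corners,float)
    f=lambda p:(np.array([[np.cos(p[2]),-np.sin(p[2])],[np.sin(p[2]),np.cos(p[2])]])@L.T).T.ravel()+np.tile(p[:2],len(L))-W.ravel()
    best=min((least_squares(f,[*W.mean(0),a]) for a in (-1.5,0,1.5,3)),key=lambda r:r.cost)
    return best.x,best.fun
def loc(p,pts):
    c,s=np.cos(p[2]),np.sin(p[2]); q=np.array(pts,float).reshape(-1,3)
    return np.c_[p[0]+c*q[:,0]-s*q[:,1],p[1]+s*q[:,0]+c*q[:,1],q[:,2]]
E
python3 - <<'E'
from h import *
T=cam('top');S=cam('scene')
c=np.array([(25,268),(243,483),(570,232),(350,38)])/4.4+[235,205]
p,r=rectfit('scene',c,[(-100,-130),(100,-130),(100,130),(-100,130)],70,S); print('shaker',p,r.round(1))
# top: deck front edge (48,463)-(552,494) at z? print
print(px2w('top',np.array([(45,460),(552,493)])/4.8+[255,195],70,T).round(1))
# fence inner corners at deck z=100 top: end stops outer corners
print('fence outer', px2w('top',np.array([(80,67),(590,100)])/4.8+[255,195],100,T).round(1))
print('knob top ends', px2w('top',np.array([(320,322),(308,440)])/4.8+[255,195],148,T).round(1))
c=np.array([(95,53),(333,75),(306,568),(75,543)])/4.8+[400,200]
pt,r=rectfit('top',c,[(125,60),(125,-60),(-125,-60),(-125,60)],35,T); print('tray',pt,r.round(1))
def draw(img,name,p,boxes,C,col):
    for sx,sy,z,ox,oy in boxes:
        q=w2px(name,loc(p,[(ox+a*sx/2,oy+b*sy/2,z) for a,b in((1,1),(1,-1),(-1,-1),(-1,1))]),C)
        cv2.polylines(img,[(q*3*16).astype(np.int32)],True,col,1,cv2.LINE_AA,4)
for n,C,(x,y,w,h) in (('top',T,(255,195,225,145)),('scene',S,(160,205,215,190))):
    im=cv2.resize(cv2.imread(f'pics/{n}0.png'),None,fx=3,fy=3)
    draw(im,n,p,[(200,260,70,0,0),(200,260,0,0,0)],C,(0,255,0))
    draw(im,n,pt,[(250,120,35,0,0),(240,110,35,0,0),(240,110,5,0,0)],C,(0,0,255))
    cv2.imwrite(f'pics/ov_{n}.png',im[y*3:(y+h)*3,x*3:(x+w)*3])
E
```

```text
shaker [ 5.45066471e+02 -2.56696221e+01 -5.74306131e-02] [-3.4 -1.4  3.5 -4.5  2.1  3.5 -2.2  2.3]
[[ 447.7  108.5   70. ]
 [ 434.8 -139.2   70. ]]
fence outer [[ 637.6   94.   100. ]
 [ 624.5 -155.3  100. ]]
knob top ends [[509.1 -23.2 148. ]
 [454.6 -18.2 148. ]]
tray [ 5.20539742e+02 -3.18466279e+02 -7.65126803e-02] [-0.5 -1.2  0.3  0.6  0.7 -2.4 -0.6  3. ]
```

View pics/ov_top.png

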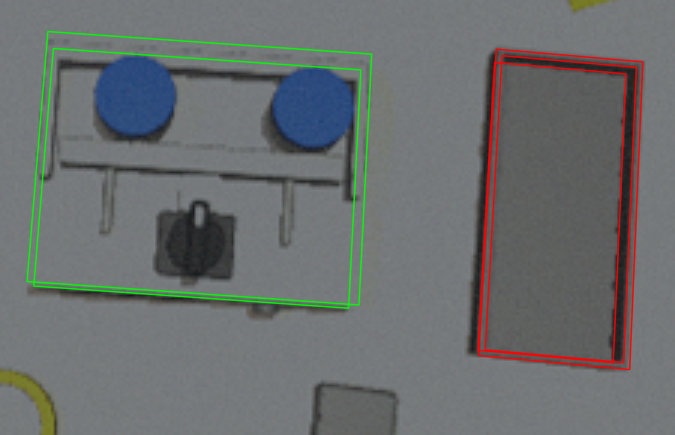

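View pics/ov_scene.png

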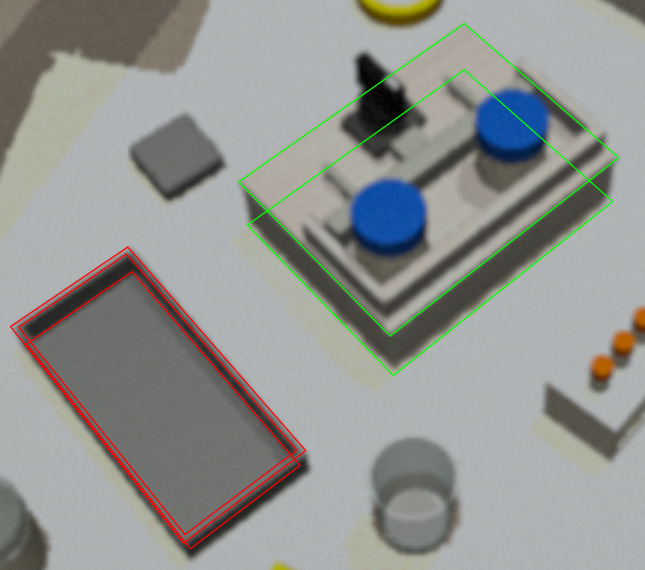

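Overlays fit to within about 3 mm: shaker (545,-26, yaw -0.057), tray (520.5,-318.5, yaw -0.077), channel ≈ (587.6,-28.1), knob ≈ (482,-21). Next I'll check the wrist joint options and look at the knob from above.

```bash
python3 - <<'E'
from h import *
for yaw in (np.pi/2-.057,-np.pi/2-.057):
    for z in (111,240):
        q=bot.solve_ik([482,-21,z],down(yaw)); print(yaw,None if q is None else np.round(q,2))
    for d in (-3.5,-2,-1,0,1,2,3.5):
        q=bot.solve_ik([482,-21,111],down(yaw+d)); print('  ',d,None if q is None else np.round(q,2))
yaw=np.pi/2-.057
q=bot.solve_ik([440,-23,260],down(yaw))
if abs(q[5])>2.2: yaw-=np.pi
s=bot.read_state(); 
bot.line_to([192,-500,330],velocity=300)
bot.move_ptp([430,-21,300],down(yaw))
C=cam('wrist'); im=bot.camera('wrist'); print(bot.read_state()['tcp_pos'],bot.read_state()['t'],bot.read_state()['joint_pos'])
cv2.imwrite('pics/w1.png',im[:,:,::-1])
cv2.imwrite('pics/t1.png',bot.camera('top')[:,:,::-1])
print(w2px('wrist',[[482,-21,148],[482,-21,108],[590.7,27.2,140]],C))
E
```

```text
1.5137963267948966 [ 0.37  0.15 -0.56  0.   -0.86 -1.99]
1.5137963267948966 [ 0.37  0.03 -0.38  0.   -1.17 -1.99]
   -3.5 [ 0.37  0.15 -0.56  0.   -0.86  0.79]
   -2 [ 0.37  0.15 -0.56  0.   -0.86  2.29]
   -1 [ 0.37  0.15 -0.56  0.   -0.86 -2.99]
   0 [ 0.37  0.15 -0.56  0.   -0.86 -1.99]
   1 [ 0.37  0.15 -0.56  0.   -0.86 -0.99]
   2 [ 0.37  0.15 -0.56  0.   -0.86  0.01]
   3.5 [ 0.37  0.15 -0.56  0.   -0.86  1.51]
-1.6277963267948965 [ 0.37  0.15 -0.56  0.   -0.86  1.15]
-1.6277963267948965 [ 0.37  0.03 -0.38  0.   -1.17  1.15]
   -3.5 [ 0.37  0.15 -0.56  0.   -0.86 -2.35]
   -2 [ 0.37  0.15 -0.56  0.   -0.86 -0.85]
   -1 [ 0.37  0.15 -0.56  0.   -0.86  0.15]
   0 [ 0.37  0.15 -0.56  0.   -0.86  1.15]
   1 [ 0.37  0.15 -0.56  0.   -0.86  2.15]
   2 None
   3.5 [ 0.37  0.15 -0.56  0.   -0.86 -1.63]
[430.10300268 -21.59174466 299.89526046] 2.8833 [ 4.11530195e-01 -1.03750828e-01 -3.63894264e-01  9.71912427e-05
 -1.31103606e+00 -2.04025759e+00]
[[322.46239565 290.01374612]
 [322.19216713 273.09686184]
 [384.33276719 399.48617512]]
```

View pics/w1.png

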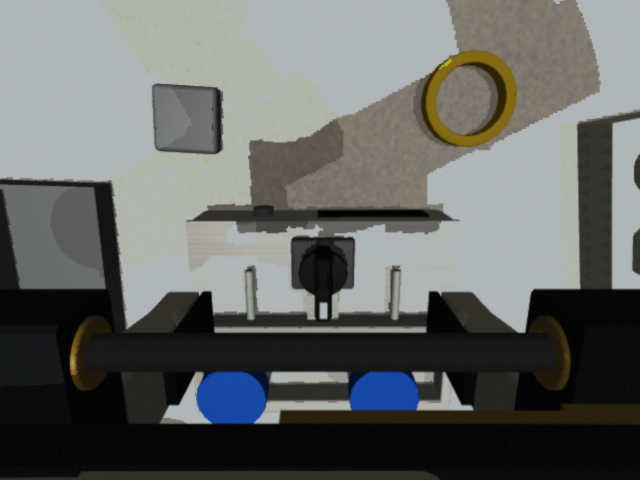

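```bash
python3 - <<'E'
from h import *
C=cam('wrist'); print(px2w('wrist',[(322.5,246),(323.5,319),(316,312),(332,312)],148,C).round(1))
E
```

```text
[[445.9 -19.  148. ]
 [507.  -21.7 148. ]
 [500.6 -27.3 148. ]
 [501.3 -14.5 148. ]]
```

```bash
cat >> h.py <<'E'
def rep(tag=''):
    s=bot.read_state(); print(tag,'t%.1f'%s['t'],'p',s['tcp_pos'].round(1),'F',s['contact_force'].round(1),'M',s['moment'].round(2),'w%.1f'%s['width'],'q6 %.2f'%s['joint_pos'][5]); return s
def turn(dq,n):
    q=np.array(bot.read_state()['joint_pos']); 
    for i in range(n):
        q[5]+=dq/n; bot.move_joints(q); s=rep('turn %.2f'%(dq/n*(i+1)))
        if np.abs(s['moment']).max()>1.5: print('stop');break
K=np.array([480.5,-20.8])
E
python3 - <<'E'
from h import *
yaw=np.pi/2-.057
bot.move_ptp([*K,200],down(yaw)); rep()
bot.line_to([*K,114],velocity=80); rep()
bot.move_gripper(0,force=15); rep('grip')
turn(0.2,4)
E
```

```text
t3.5 p [480.5 -21.4 200.5] F [-0.   0.4  0.7] M [-0.02 -0.03 -0.01] w87.4 q6 -2.00
 t4.7 p [480.9 -20.7 114.5] F [-1.2  0.2  1.3] M [-0.04  0.03 -0.02] w87.7 q6 -1.99
grip t5.8 p [480.4 -21.8 114. ] F [ 1.5 -6.5 -0.6] M [-2.26 -0.53  0.  ] w13.6 q6 -1.99
turn 0.05 t6.1 p [480.6 -21.9 114. ] F [ 1.3 -2.5 -0.2] M [-0.76 -0.68 -0.36] w14.8 q6 -1.95
turn 0.10 t6.3 p [480.3 -21.9 114. ] F [ 0.5 -1.5  0.1] M [-0.81 -0.21 -0.42] w15.3 q6 -1.90
turn 0.15 t6.6 p [479.9 -21.9 114. ] F [-2.  -2.   1.5] M [-0.57  0.6  -0.51] w15.9 q6 -1.85
turn 0.20 t6.8 p [480.  -21.9 113.9] F [-2.1 -2.5  2.6] M [-0.63  0.76 -0.49] w17.1 q6 -1.80
```

The + way is a hard stop: the fingers are being prised open and the moment is rising to 0.5 N m. I'll regrasp half a turn round and try the - way.

```bash
sed -i 's/K=np.array.*/K=np.array([480.5,-22.0])/' h.py; python3 - <<'E'
from h import *
turn(-0.2,1)
bot.move_gripper(40)
bot.line_to([*K,190],velocity=150)
q=bot.read_state()['joint_pos']; q[5]+=np.pi; bot.move_joints(q); 
yaw=-np.pi/2-.057
bot.move_ptp([*K,190],down(yaw))
bot.line_to([*K,114],velocity=100)
bot.move_gripper(0,force=20); rep('grip')
turn(-0.4,4)
E
```

```text
turn -0.20 t7.1 p [480.5 -21.9 114. ] F [ 2.6 -3.  -1.2] M [-1.03 -0.69 -0.1 ] w14.2 q6 -1.99
grip t12.8 p [480.6 -22.  114.2] F [-1.5  0.4  1.9] M [-0.01  0.37 -0.07] w13.6 q6 1.15
turn -0.10 t13.1 p [480.6 -21.9 114.2] F [-0.9  1.7  0.7] M [ 0.25  0.33 -0.05] w14.0 q6 1.05
turn -0.20 t13.3 p [480.6 -21.9 114.3] F [-0.2  2.4  0.5] M [ 0.61  0.41 -0.03] w13.6 q6 0.95
turn -0.30 t13.6 p [480.7 -21.8 114.3] F [-0.9  3.5  2. ] M [ 1.14  0.53 -0.03] w14.1 q6 0.85
turn -0.40 t13.8 p [480.7 -21.7 114.3] F [-0.7  5.5  1.5] M [1.64 0.56 0.  ] w13.7 q6 0.75
stop
```

It turns freely the - way (clockwise from above), with Mz about 0. Continuing in that direction.

```bash
sed -i "s/np.abs(s\['moment'\]).max()>1.5/abs(s['moment'][2])>0.35 or np.abs(s['contact_force']).max()>25/" h.py; python3 - <<'E'
from h import *
turn(-1.2,6)
E
```

```text
turn -0.20 t14.1 p [480.9 -21.5 114.3] F [-1.8  5.5  0.7] M [ 1.64  0.44 -0.05] w14.0 q6 0.56
turn -0.40 t14.4 p [481.  -21.4 114.2] F [ 1.   5.7 -0.3] M [ 2.02  0.36 -0.02] w13.4 q6 0.36
turn -0.60 t14.8 p [481.1 -21.3 114.2] F [-0.2  5.7  0. ] M [ 2.1   0.16 -0.06] w13.8 q6 0.16
turn -0.80 t15.1 p [481.3 -21.2 114.3] F [ 1.5  7.  -0.1] M [ 2.17 -0.1  -0.03] w13.6 q6 -0.04
turn -1.00 t15.4 p [481.5 -21.1 114.2] F [ 1.9  6.2 -2.1] M [ 2.22 -0.32 -0.02] w14.0 q6 -0.24
turn -1.20 t15.7 p [481.7 -21.1 114.3] F [ 2.7  6.4 -1.8] M [ 2.03 -0.64 -0.04] w14.0 q6 -0.44
```

```bash
python3 - <<'E'
from h import *
turn(-1.9,10)
bot.move_gripper(40); rep()
bot.line_to([*K,230],velocity=200)
bot.line_to([420,-150,300],velocity=300)
for n in('top','scene'):cv2.imwrite(f'pics/{n}2.png',bot.camera(n)[:,:,::-1])
img=cv2.imread('pics/top2.png'); a=cv2.resize(img[190:340,130:500],None,fx=2.16,fy=2.16,interpolation=cv2.INTER_CUBIC)
cv2.imwrite('pics/topz2.png',a)
rep()
E
```

```text
turn -0.19 t16.0 p [482.  -21.1 114.3] F [ 1.9  3.1 -0.4] M [ 1.24 -0.12 -0.05] w13.7 q6 -0.62
turn -0.38 t16.3 p [482.1 -21.1 114.3] F [ 3.3  2.5 -2.1] M [ 0.8  -0.83 -0.08] w13.8 q6 -0.81
turn -0.57 t16.6 p [482.2 -21.2 114.3] F [ 4.5  1.5 -4.1] M [ 0.37 -1.4  -0.05] w13.9 q6 -1.00
turn -0.76 t16.9 p [482.4 -21.3 114.3] F [ 5.8  0.6 -5.6] M [ 0.02 -1.68 -0.04] w14.0 q6 -1.19
turn -0.95 t17.2 p [482.5 -21.5 114.3] F [ 5.9 -0.8 -5.3] M [-0.41 -1.98 -0.04] w13.8 q6 -1.38
turn -1.14 t17.5 p [482.6 -21.6 114.3] F [ 6.8 -2.3 -6.2] M [-0.8  -2.25 -0.11] w13.9 q6 -1.57
turn -1.33 t17.8 p [482.6 -21.8 114.3] F [ 7.  -2.4 -6.4] M [-1.24 -2.5  -0.05] w14.2 q6 -1.76
turn -1.52 t18.1 p [482.7 -21.9 114.3] F [ 8.5 -4.5 -5.7] M [-1.72 -2.66 -0.09] w13.6 q6 -1.95
turn -1.71 t18.4 p [482.6 -22.1 114.3] F [ 8.3 -6.2 -6.9] M [-2.12 -2.73 -0.08] w14.0 q6 -2.14
turn -1.90 t18.7 p [482.6 -22.3 114.3] F [ 8.6 -6.  -7.7] M [-2.49 -2.82 -0.03] w14.0 q6 -2.33
 t19.4 p [481.7 -21.  114.3] F [ 0.1  0.6 -0.4] M [-0.07 -0.    0.02] w40.0 q6 -2.34
 t20.9 p [ 419.7 -149.7  298.9] F [ 0.1  0.1 -0.3] M [-0.06 -0.08  0.01] w40.3 q6 -2.08
```

View pics/topz2.png

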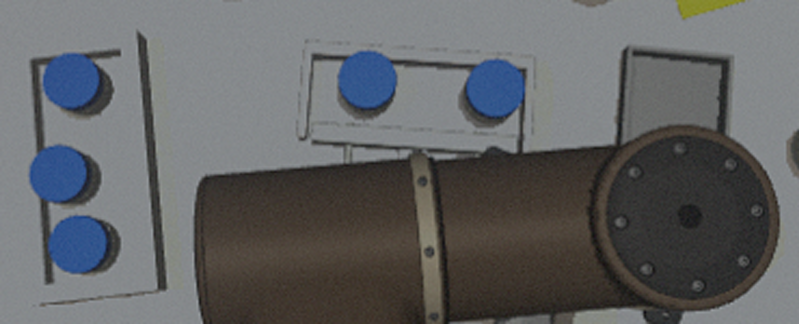

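View pics/scene2.png

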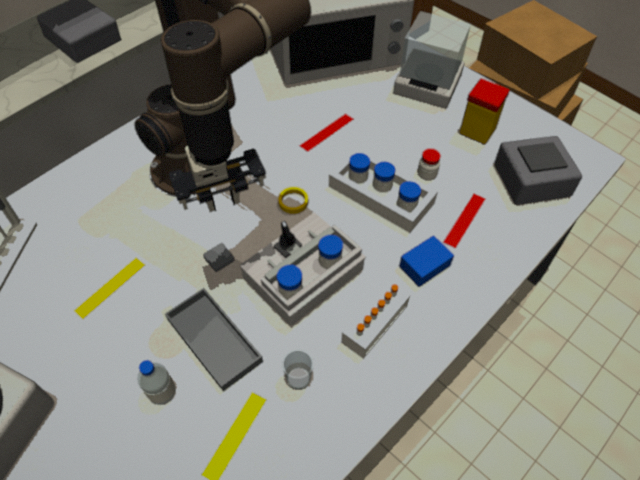

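Both end positions are good: the jaw is open and the finished jars still stand in the clamp. The middle new jar was knocked towards the wall, from (165,265) to about (158,270). I'll now move the finished jars to the tray by their lids, with the fingers staying above the walls.

```bash
cat >> h.py <<'E'
SH=np.array([545.07,-25.67,-0.0565]); TR=np.array([520.5,-318.5,-0.0765]); CH=np.array([587.6,-28.1,-0.0565])
def pick(xy,z0,yaw,h=38,open_=80,zt=240,force=35):
    bot.move_gripper(open_)
    bot.move_ptp([*xy,zt],down(yaw)); bot.line_to([*xy,z0+h+40],velocity=200); bot.line_to([*xy,z0+h],velocity=80)
    s=rep('at')
    bot.move_gripper(0,force=force); s=rep('gripped'); 
    if s['width']<55 or s['width']>68: print('BAD WIDTH'); return False
    p=s['tcp_pos']
    bot.line_to([p[0],p[1],zt],velocity=150); s=rep('lifted'); return s['width']>55
def place(xy,z0,yaw,h=38,open_=80,zt=240):
    bot.move_ptp([*xy,zt],down(yaw)); bot.line_to([*xy,z0+h+40],velocity=200); bot.line_to([*xy,z0+h+1.0],velocity=50)
    rep('down'); bot.move_gripper(open_); rep('open'); bot.line_to([*xy,zt],velocity=200)
E
python3 - <<'E'
from h import *
Y=np.pi-.057
if pick([583.2,-107.8],70,Y): place(loc(TR,[(-60,0,0)])[0][:2],5,Y)
rep()
for n in('top','scene'):cv2.imwrite(f'pics/{n}3.png',bot.camera(n)[:,:,::-1])
E
```

```text
at t24.6 p [ 583.5 -107.8  108.3] F [ 0.9 -0.3  0. ] M [0.05 0.04 0.01] w79.6 q6 -0.20
gripped t25.1 p [ 582.3 -107.8  108.4] F [-5.3  1.2  6.1] M [0.49 1.88 0.01] w61.4 q6 -0.20
lifted t26.1 p [ 581.7 -107.8  238.8] F [-0.2 -0.1 -3.4] M [-0.01  0.13 -0.03] w61.9 q6 -0.20
down t28.9 p [ 460.8 -314.    43.9] F [ 0.4 -0.3 -1. ] M [-0.01  0.15  0.01] w61.3 q6 0.19
open t29.5 p [ 460.7 -313.9   44.1] F [-0.   0.1  0. ] M [0.03 0.11 0.07] w80.1 q6 0.19
 t30.6 p [ 460.1 -313.6  238.7] F [ 0.4  0.8 -0.8] M [0.09 0.13 0.01] w79.8 q6 0.19
```

View pics/scene3.png

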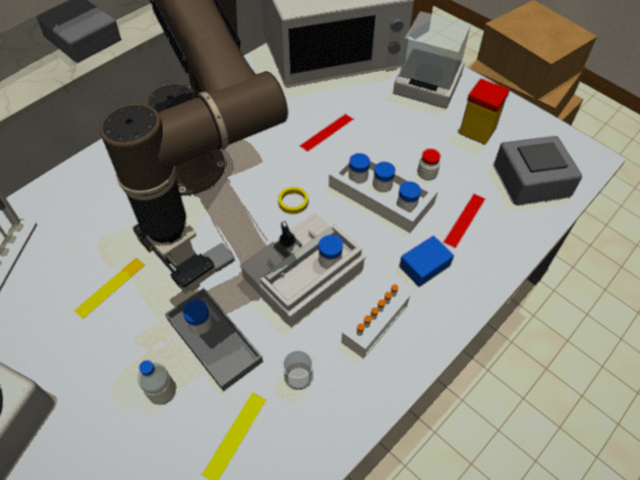

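The first finished jar stands in the tray at (196,313). Next is the second one.

```bash
python3 - <<'E'
from h import *
Y=np.pi-.057
if pick([589.7,27.2],70,Y): place(loc(TR,[(60,0,0)])[0][:2],5,Y)
bot.move_ptp([430,-150,330],down(Y))
T=cam('top');S=cam('scene')
a=bot.camera('top');b=bot.camera('scene')
cv2.imwrite('pics/top4.png',a[:,:,::-1]);cv2.imwrite('pics/scene4.png',b[:,:,::-1])
for r in lids('top',90,a,T):print('top',r)
for r in lids('scene',90,b,S):print('scene',r)
E
```

```text
at t33.6 p [590.   27.3 108.3] F [-0.1 -0.1 -0.5] M [ 0.03  0.11 -0.  ] w79.9 q6 -0.43
gripped t34.0 p [589.8  27.3 108.4] F [-2.3  0.6  3.4] M [ 0.23  0.66 -0.02] w61.5 q6 -0.43
lifted t35.1 p [589.1  27.2 238.7] F [-0.3 -0.  -3.3] M [ 0.1   0.14 -0.03] w61.2 q6 -0.43
down t38.2 p [ 580.5 -323.1   43.8] F [ 0.2  0.9 -3.2] M [ 0.01  0.03 -0.  ] w61.1 q6 0.16
open t38.8 p [ 580.4 -323.1   44.1] F [ 0.  -0.   0.1] M [0.02 0.11 0.  ] w80.1 q6 0.16Traceback (most recent call last):
  File "<stdin>", line 8, in <module>
  File "h.py", line 27, in lids
    return [(ce[i].round(1),st[i][4],px2w(name,[ce[i]],z,C)[0].round(1)) for i in range(1,n) if st[i][4]>amin]
                                     ~~~~^^^^^^^^^^^^^^^^^^
  File "h.py", line 13, in px2w
    n=cv2.undistortPoints(np.array(pts,float).reshape(-1,1,2),K,D).reshape(-1,2)
      ~~~~~~~~~~~~~~~~~~~^^^^^^^^^^^^^^^^^^^^^^^^^^^^^^^^^^^^^^^^^
cv2.error: OpenCV(4.12.0) /io/opencv/modules/calib3d/src/undistort.dispatch.cpp:354: error: (-215:Assertion failed) CV_IS_MAT(_cameraMatrix) && _cameraMatrix->rows == 3 && _cameraMatrix->cols == 3 in function 'cvUndistortPointsInternal'
```

View pics/scene4.png

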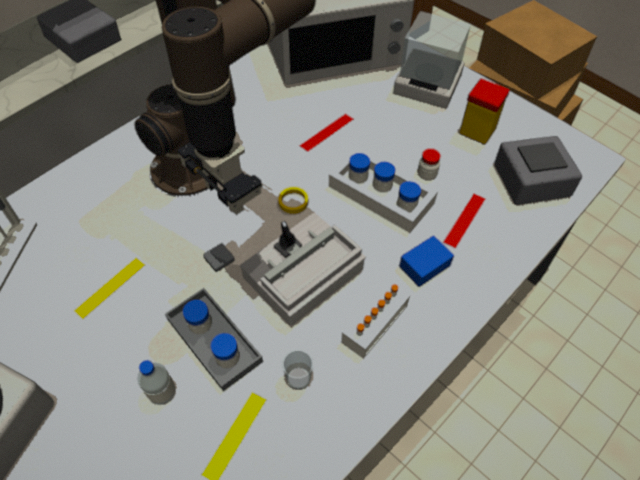

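View pics/top4.png

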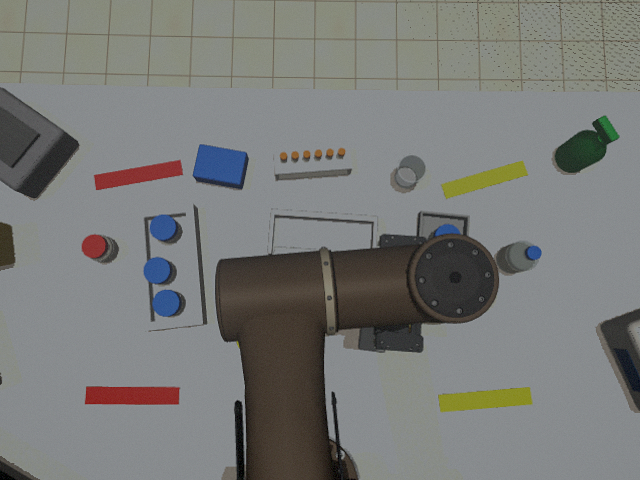

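Both finished jars stand in the tray and the foam box has three jars. Now fitting those, with the variable-name slip in the lid finder avoided (the `S`/`T` cams are passed directly).

```bash
python3 - <<'E'
from h import *
T=cam('top');S=cam('scene')
def blobs(f):
    h=cv2.cvtColor(cv2.imread(f),cv2.COLOR_BGR2HSV); n,l,st,ce=cv2.connectedComponentsWithStats(cv2.inRange(h,(105,120,50),(125,255,255)))
    return [(ce[i],st[i][4]) for i in range(1,n) if 250<st[i][4]<800]
t=[c for c,a in blobs('pics/top4.png') if c[0]<200 and 200<c[1]<320]; s=[c for c,a in blobs('pics/scene4.png') if 340<c[0]<420 and c[1]<205]
t.sort(key=lambda c:c[1]); s.sort(key=lambda c:-c[1])
for a,b in zip(t,s):
    q,r=jarfit([('top',a,T),('scene',b,S)],20,[500,340]); print(a.round(1),b.round(1),q.round(1),r.round(1))
for c in blobs('pics/scene4.png'):
    if c[0][1]>290: 
        q,r=jarfit([('scene',c[0],S)],5,[520,-310]); d=q-TR[:2]; cc,ss=np.cos(TR[2]),np.sin(TR[2]); print('tray',q.round(1),'local',cc*d[0]+ss*d[1],-ss*d[0]+cc*d[1])
im=cv2.imread('pics/scene4.png')
cv2.imwrite('pics/fz.png',cv2.resize(im[140:240,320:450],None,fx=5,fy=5,interpolation=cv2.INTER_CUBIC))
im=cv2.imread('pics/scene4.png')
cv2.imwrite('pics/kz.png',cv2.resize(im[205:325,235:375],None,fx=5,fy=5,interpolation=cv2.INTER_CUBIC))
E
```

```text
Traceback (most recent call last):
  File "h.py", line 42, in jarfit
    r=least_squares(f,guess,diff_step=1e-3); return r.x,r.fun
  File "h.py", line 41, in <lambda>
    f=lambda p: np.concatenate([lidmodel(n,p[0],p[1],z0,C)[0]-c for n,c,C in obs])
                                ~~~~~~~~^^^^^^^^^^^^^^^^^^
  File "h.py", line 37, in lidmodel
    h=cv2.convexHull(w2px(name,P,C).astype(np.float32)); m=cv2.moments(h)
                     ~~~~^^^^^^^^^^
  File "h.py", line 20, in w2px
    return cv2.projectPoints(p,np.zeros(3),np.zeros(3),K,D)[0].reshape(-1,2)
           ~~~~~~~~~~~~~~~~~^^^^^^^^^^^^^^^^^^^^^^^^^^^^^^^
cv2.error: OpenCV(4.12.0) /io/opencv/modules/calib3d/src/calibration_base.cpp:591: error: (-5:Bad argument) Intrinsic parameters must be 3x3 floating-point matrix in function 'projectPoints'
```

My sed edit clobbered `K` inside `cam()`; fixing that.

```bash
python3 - <<'E'
s=open('h.py').read()
i=s.index("K=np.array([480.5,-22.0])")
s=s[:i]+"K=np.array([[c['fx'],0,c['cx']],[0,c['fy'],c['cy']],[0,0,1]]);"+s[i+len("K=np.array([480.5,-22.0])"):]
s+='''
def blobs(img):
    h=cv2.cvtColor(img,cv2.COLOR_RGB2HSV); n,l,st,ce=cv2.connectedComponentsWithStats(cv2.inRange(h,(105,120,50),(125,255,255)))
    return [ce[i] for i in range(1,n) if 250<st[i][4]<800]
'''
open('h.py','w').write(s)
E
sed -n 1,12p h.py
python3 - <<'E'
from h import *
T=cam('top');S=cam('scene')
A=cv2.imread('pics/top4.png')[:,:,::-1].copy();B=cv2.imread('pics/scene4.png')[:,:,::-1].copy()
t=[c for c in blobs(A) if c[0]<200 and 200<c[1]<320]; s=[c for c in blobs(B) if 340<c[0]<420 and c[1]<205]
t.sort(key=lambda c:c[1]); s.sort(key=lambda c:-c[1])
for a,b in zip(t,s):
    q,r=jarfit([('top',a,T),('scene',b,S)],20,[500,340]); print(a.round(1),b.round(1),q.round(1),r.round(1))
for c in blobs(B):
    if c[1]>290: 
        q,r=jarfit([('scene',c,S)],5,[520,-310]); d=q-TR[:2]; cc,ss=np.cos(TR[2]),np.sin(TR[2]); print('tray',q.round(1),'local',cc*d[0]+ss*d[1],-ss*d[0]+cc*d[1])
B=B[:,:,::-1]
cv2.imwrite('pics/fz.png',cv2.resize(B[140:240,320:450],None,fx=5,fy=5,interpolation=cv2.INTER_CUBIC))
cv2.imwrite('pics/kz.png',cv2.resize(B[205:325,235:375],None,fx=5,fy=5,interpolation=cv2.INTER_CUBIC))
E
```

```text
import numpy as np, cv2
from plant import bot
from scipy.spatial.transform import Rotation as R
def cam(name):
    c=bot.get_calibration(name); K=np.array([[c['fx'],0,c['cx']],[0,c['fy'],c['cy']],[0,0,1]]);
    if 'view' in c: V=np.array(c['view'])
    else:
        s=bot.read_state(); T=np.eye(4); T[:3,:3]=R.from_quat(s['eef_rot']).as_matrix(); T[:3,3]=s['tcp_pos']
        V=np.linalg.inv(T@c['T_tool_cam'])
    return K,np.array(c['distortion']),V
def px2w(name,pts,z,C=None):
    K,D,V=C or cam(name)
[162.5 227. ] [409.5 191.2] [593.6 351.2] [0.2 0.4 0.6 0.1]
[156.6 270. ] [384.1 171.1] [492.1 359.3] [0.2 0.3 0.5 0. ]
[165.7 302.6] [359.2 162.4] [417.3 334. ] [0.2 0.3 0.4 0. ]
tray [ 459.  -313.6] local -61.70780596358929 0.21477994115026888
tray [ 579.6 -323.1] local 59.28591508766556 -0.03256019570116475
```

View pics/fz.png

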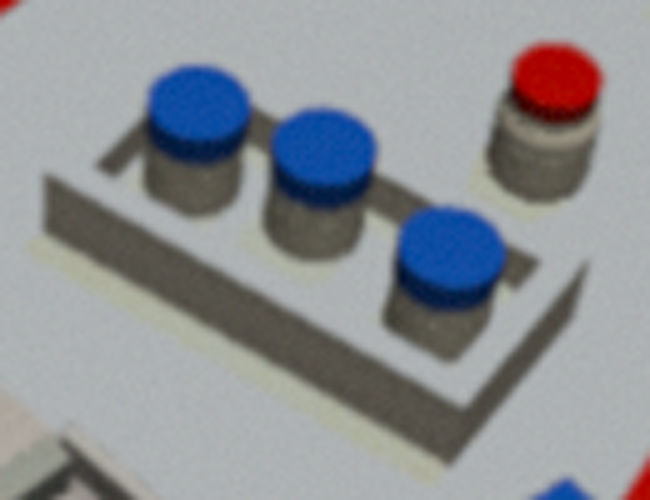

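View pics/kz.png

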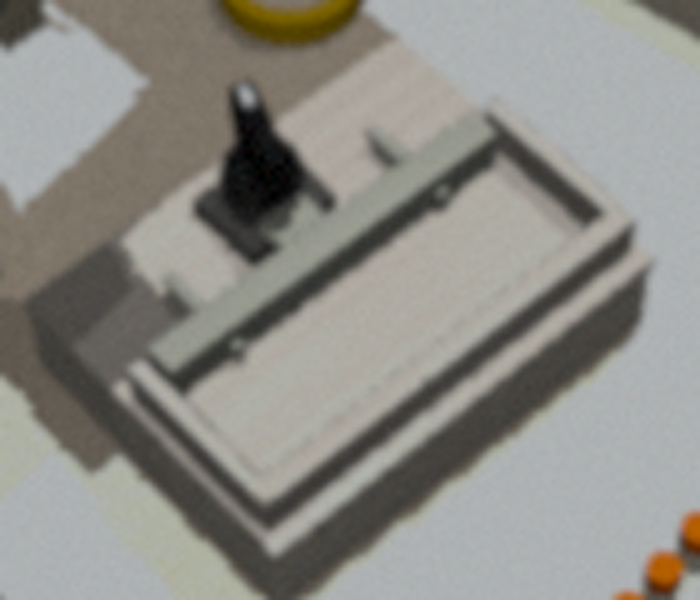

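The three new jars are upright at (593.6,351.2), (492.1,359.3) and (417.3,334.0), and the clamp is empty and wide open. Moving them now.

```bash
cat >> h.py <<'E'
CH=np.array([586.8,-28.1,-0.0565]); YP=np.pi/2+.098; YC=np.pi-.0565
E
python3 - <<'E'
from h import *
if pick([593.6,351.2],20,YP,h=40): place(loc(CH,[(-6,-75,0)])[0][:2],70,YC,h=40)
bot.move_ptp([430,150,330],down(YP)); rep()
a=bot.camera('top');b=bot.camera('scene')
cv2.imwrite('pics/top5.png',a[:,:,::-1]);cv2.imwrite('pics/scene5.png',b[:,:,::-1])
T=cam('top');S=cam('scene')
for n,C,im in(('top',T,a),('scene',S,b)):
  for c in blobs(im): print(n,c.round(1),'foam',jarfit([(n,c,C)],20,[500,340])[0].round(1),'clamp',jarfit([(n,c,C)],70,[500,0])[0].round(1))
E
```

```text
at t44.7 p [593.7 351.2  59.7] F [-0.  -0.7  1. ] M [ 0.05 -0.04  0.03] w79.8 q6 -2.29
gripped t45.1 p [593.7 351.1  60.5] F [-0.3 -1.6  3.9] M [-0.66  0.14  0.05] w61.7 q6 -2.29
lifted t46.5 p [593.2 350.8 238.7] F [-0.8 -0.1 -1.5] M [-0.01 -0.02 -0.03] w61.6 q6 -2.29
down t49.8 p [ 576.7 -102.7  110.9] F [-0.5 -0.4 -1.5] M [0.05 0.14 0.  ] w61.4 q6 -0.21
open t50.4 p [ 576.6 -102.6  111.1] F [-0.2  0.3  0.4] M [-0.01  0.08  0.02] w79.7 q6 -0.21
 t53.0 p [430.1 149.8 329.5] F [-0.2  0.4  0. ] M [-0.02 -0.04  0.03] w79.8 q6 -2.24
top [357.1 232.9] foam [ 586.7 -108.4] clamp [578.7   0. ]
top [447.3 236.7] foam [ 580.6 -321.6] clamp [572.5   0. ]
top [444.4 287. ] foam [ 461.9 -311.4] clamp [458.   0.]
scene [359.2 162.4] foam [416.5 333. ] clamp [511.5   0. ]
scene [384.1 171. ] foam [490.8 358.5] clamp [580.   0.]
scene [288.8 274.7] foam [552.1 -82.6] clamp [ 576.5 -103.4]
scene [195.2 311.6] foam [ 467.6 -316.6] clamp [ 495.5 -327.5]
scene [223.7 346.1] foam [ 587.  -326.4] clamp [539.3   0. ]
```

View pics/scene5.png

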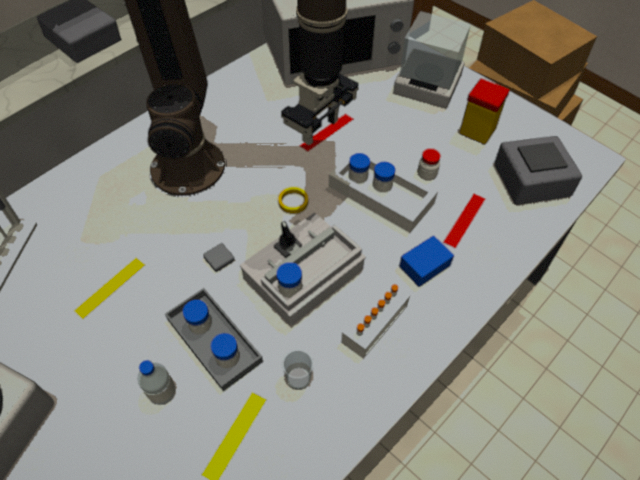

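The first new jar stands in the clamp at (576.5,-103.4), on target, and the other jars are unmoved.

```bash
python3 - <<'E'
from h import *
if pick([492,359],20,YP,h=40): place(loc(CH,[(-6,75,0)])[0][:2],70,YC,h=40)
bot.move_ptp([430,150,330],down(YP)); rep()
a=bot.camera('scene'); cv2.imwrite('pics/scene6.png',a[:,:,::-1]); S=cam('scene')
ok=0
for c in blobs(a):
  f=jarfit([('scene',c,S)],20,[500,340])[0]; print(c.round(1),f.round(1),jarfit([('scene',c,S)],70,[580,30])[0].round(1))
  if np.hypot(*(f-[416.5,333]))<4: ok=1
if ok and pick([417.3,334],20,YP,h=40): place(loc(CH,[(-6,0,0)])[0][:2],70,YC,h=40,open_=78)
bot.move_ptp([430,-200,350],down(YC)); rep()
for n in('top','scene'):
  im=bot.camera(n); cv2.imwrite(f'pics/{n}7.png',im[:,:,::-1])
  for c in blobs(im): print(n,c.round(1),jarfit([(n,c,cam(n))],70,[580,30])[0].round(1))
E
```

```text
at t55.7 p [492.2 359.1  60.1] F [-0.3 -0.9  0.5] M [-0.   -0.02 -0.03] w80.2 q6 -2.42
gripped t56.2 p [492.  357.2  60.5] F [ 1.1 -5.8  4.9] M [-2.41 -0.37  0.06] w61.0 q6 -2.42
lifted t57.5 p [491.6 356.9 238.9] F [ 0.6 -0.3 -3.3] M [-0.02  0.01  0.03] w61.6 q6 -2.42
down t60.8 p [585.2  47.2 110.9] F [-0.4  1.3 -1.5] M [0.01 0.1  0.04] w61.4 q6 -0.47
open t61.3 p [585.1  47.1 111.1] F [ 0.2  0.8 -0.7] M [0.07 0.1  0.01] w79.9 q6 -0.47
 t63.7 p [430.  149.9 329.4] F [ 0.3  0.7 -0. ] M [ 0.04 -0.01 -0.09] w80.2 q6 -2.24
[359.2 162.3] [416.3 333.2] [446.4 294.9]
[334.4 240.8] [560.9  74.8] [584.9  47.4]
[288.8 274.6] [552.  -82.7] [ 576.4 -103.4]
[195.1 311.6] [ 467.5 -316.8] [ 495.5 -327.6]
[223.7 346. ] [ 586.9 -326.3] [ 609.8 -336.7]
at t66.3 p [417.5 334.2  60.3] F [-0.6 -0.1  0.1] M [ 0.04 -0.06  0.01] w79.9 q6 -2.51
gripped t66.8 p [417.4 333.8  60.4] F [-2.1 -1.2  4.6] M [-0.88  0.31  0.03] w61.2 q6 -2.51
lifted t68.1 p [417.  333.5 238.9] F [-0.2  0.2 -1. ] M [-0.02  0.01 -0.02] w61.0 q6 -2.51
down t71.5 p [581.  -27.7 110.9] F [ 0.7 -0.5 -0.5] M [0.05 0.11 0.02] w61.5 q6 -0.34
open t72.1 p [580.8 -27.8 111.1] F [-0.5  0.2  0.7] M [ 0.05  0.12 -0.01] w78.0 q6 -0.34
 t73.9 p [ 430.3 -199.5  348.9] F [-0.8 -0.4 -0.4] M [0.08 0.06 0.01] w77.7 q6 -0.04
top [290.8 224.6] [595.8  47.5]
top [323.9 226.4] [592.8 -28.1]
top [356.9 227.7] [ 590.7 -103.3]
scene [334.4 240.8] [585.   47.4]
scene [312.2 257.2] [580.7 -27.4]
scene [288.9 274.6] [ 576.6 -103.1]
scene [195.1 311.6] [ 495.4 -327.6]
scene [223.7 346. ] [ 609.7 -336.8]
```

View pics/scene7.png

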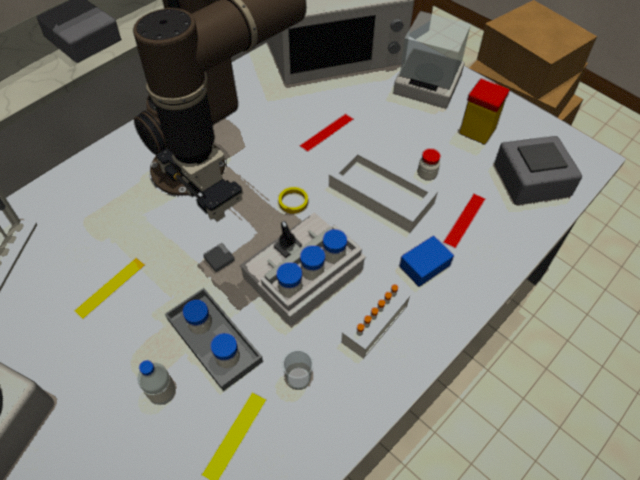

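All three new jars stand in the open clamp at y ≈ +75, 0 and -75. Now screwing the clamp home.

```bash
python3 - <<'E'
from h import *
k=np.array([481.,-21.5]); yaw=-np.pi/2-.057-3.48
bot.move_gripper(40)
q=bot.read_state()['joint_pos']; 
bot.move_ptp([*k,230],down(-np.pi/2-.057-2.5)); bot.move_ptp([*k,230],down(yaw)); s=rep('above')
if abs(s['joint_pos'][5]+2.33)<.3:
    bot.line_to([*k,170],velocity=150); bot.line_to([*k,114],velocity=80); rep('at')
    bot.move_gripper(0,force=25); rep('grip')
    turn(3.3,15)
E
```

```text
above t76.9 p [481.1 -21.9 230.3] F [-0.4  0.7  0.4] M [-0.03  0.03  0.04] w39.8 q6 -2.33
at t78.3 p [481.4 -21.4 114.5] F [ 0.8 -0.1 -0.1] M [-0.02 -0.01  0.01] w40.0 q6 -2.33
grip t78.9 p [481.  -21.7 114.2] F [-0.4 -1.7  2.5] M [-0.59  0.23  0.02] w13.9 q6 -2.33
turn 0.22 t79.2 p [480.9 -21.8 114.2] F [-0.4 -2.4  0.1] M [-0.74  0.13  0.05] w13.9 q6 -2.12
turn 0.44 t79.5 p [480.9 -21.9 114.2] F [-0.3 -3.6  0.8] M [-1.46  0.05  0.13] w14.1 q6 -1.90
turn 0.66 t79.8 p [481.  -22.1 114.2] F [-0.8 -5.   0.9] M [-1.84 -0.13  0.1 ] w13.6 q6 -1.68
turn 0.88 t80.2 p [481.  -22.2 114.2] F [ 0.4 -6.2  0.9] M [-2.18 -0.26  0.07] w13.9 q6 -1.46
turn 1.10 t80.5 p [481.  -22.4 114.2] F [ 2.4 -7.3 -0.2] M [-2.46 -0.52  0.06] w14.0 q6 -1.24
turn 1.32 t80.8 p [481.1 -22.4 114.2] F [ 1.7 -8.5 -0. ] M [-2.8  -0.64  0.04] w13.6 q6 -1.02
turn 1.54 t81.1 p [481.3 -22.5 114.2] F [ 2.7 -8.6 -1.4] M [-3.02 -0.93  0.04] w14.2 q6 -0.80
turn 1.76 t81.5 p [481.4 -22.6 114.2] F [ 3.5 -9.9 -2.1] M [-3.27 -1.17  0.12] w13.9 q6 -0.58
turn 1.98 t81.8 p [481.6 -22.6 114.2] F [ 4.3 -9.9 -2.7] M [-3.34 -1.43  0.09] w13.8 q6 -0.36
turn 2.20 t82.1 p [481.7 -22.6 114.2] F [ 4.9 -9.4 -3.4] M [-3.53 -1.68  0.06] w13.7 q6 -0.14
turn 2.42 t82.4 p [481.9 -22.5 114.2] F [  6.  -10.7  -2.9] M [-3.56 -1.77  0.08] w13.9 q6 0.08
turn 2.64 t82.8 p [482.  -22.4 114.2] F [ 6.4 -9.4 -3.2] M [-3.39 -1.93  0.06] w13.8 q6 0.30
turn 2.86 t83.1 p [482.2 -22.3 114.3] F [ 5.7 -9.4 -4.2] M [-3.35 -2.02  0.04] w13.8 q6 0.52
turn 3.08 t83.4 p [482.2 -22.2 114.2] F [ 5.9 -8.9 -4.9] M [-3.06 -2.07  0.02] w14.0 q6 0.74
turn 3.30 t83.7 p [482.3 -22.1 114.3] F [ 6.2 -8.5 -4.8] M [-2.83 -2.08  0.01] w14.1 q6 0.96
```

```bash
python3 - <<'E'
from h import *
turn(0.36,6)
E
```

```text
turn 0.06 t84.0 p [482.4 -22.1 114.2] F [ 1.6 -3.4 -0.5] M [-1.36 -0.15 -0.02] w14.0 q6 1.02
turn 0.12 t84.2 p [482.4 -22.1 114.2] F [ 1.7 -3.5 -1.9] M [-1.37 -0.41 -0.  ] w13.7 q6 1.08
turn 0.18 t84.5 p [482.4 -22.  114.2] F [ 3.  -3.2 -2.2] M [-1.35 -0.55  0.03] w13.8 q6 1.14
turn 0.24 t84.7 p [482.3 -22.  114.2] F [ 2.1 -2.9 -1.8] M [-1.14 -0.46 -0.66] w14.6 q6 1.20
stop
```

The hard stop came up at q6≈1.15–1.20, which is the home angle. I'll relax, release, retreat and check.

```bash
python3 - <<'E'
from h import *
turn(-0.05,1)
bot.move_gripper(40); p=bot.read_state()['tcp_pos']; bot.line_to([p[0],p[1],240],velocity=150)
bot.move_ptp([300,-480,330],down(np.pi)); rep()
T=cam('top');S=cam('scene');a=bot.camera('top');b=bot.camera('scene')
cv2.imwrite('pics/top8.png',a[:,:,::-1]);cv2.imwrite('pics/scene8.png',b[:,:,::-1])
cv2.imwrite('pics/z8.png',cv2.resize(np.hstack([a[190:340,240:400,::-1],b[200:350,230:390,::-1]]),None,fx=2.5,fy=2.5,interpolation=cv2.INTER_CUBIC))
c_,s_=np.cos(CH[2]),np.sin(CH[2])
for n,C,im in(('top',T,a),('scene',S,b)):
  for c in blobs(im):
    j=jarfit([(n,c,C)],70,[580,30])[0]; d=j-CH[:2]; L=[c_*d[0]+s_*d[1],-s_*d[0]+c_*d[1]]
    k=jarfit([(n,c,C)],5,[520,-300])[0]; print(n,c.round(1),'clamp-local',np.round(L,1),'z5',k.round(1))
E
```

```text
turn -0.05 t85.0 p [482.2 -22.  114.2] F [ 1.3 -2.4 -0.4] M [-1.22 -0.34 -0.06] w14.1 q6 1.15
 t88.5 p [ 300.6 -479.4  329.7] F [-0.4  0.3 -0.6] M [ 0.04  0.09 -0.01] w39.9 q6 0.67
top [290.9 226.2] clamp-local [ 1.2 75.5] z5 [603.2  49.3]
top [323.9 228.4] clamp-local [ 1.3 -0. ] z5 [598.8 -30.1]
top [357.1 230.6] clamp-local [  1.5 -75.8] z5 [ 594.5 -109.8]
top [447.3 236.7] clamp-local [   1.9 -280.8] z5 [ 582.8 -325.3]
top [444.5 286.9] clamp-local [-112.2 -277.8] z5 [ 462.9 -315.4]
scene [335.9 242.1] clamp-local [-0.6 75.3] z5 [559.6  82.7]
scene [313.8 258.5] clamp-local [-0.8  0.5] z5 [554.9   3.7]
scene [290.5 276. ] clamp-local [ -0.6 -75.2] z5 [550.6 -76.2]
scene [195.1 311.6] clamp-local [ -74.3 -304.1] z5 [ 459.2 -313.4]
scene [223.7 346.1] clamp-local [  40.5 -306.9] z5 [ 580.1 -323.2]
```

View pics/z8.png

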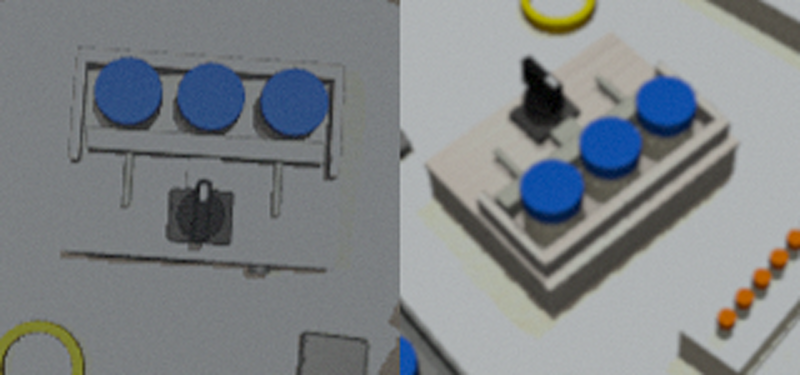

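View pics/top8.png

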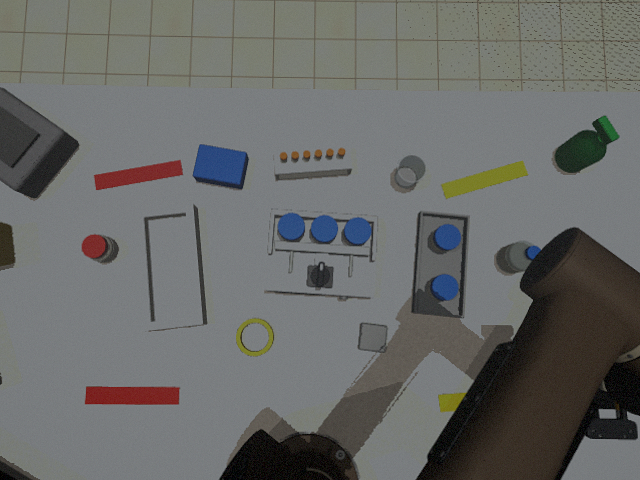

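The wing lies along the shaker's x again, at the same place in the picture as at the start. The three new jars are in line at x ≈ 0 and y ≈ 75, 0 and -75. Both finished jars are in the tray at local x ≈ ±60, y ≈ 0, and the bystanders haven't moved. Handing in.

```bash
python3 -c "
from plant import bot
print(bot.close_job(), bot.read_state()['t'])"
```

```text
the job is handed in; nothing more can be done
the job is handed in; nothing more can be done
```

The jar changeover is done and handed in at about 89 s of the 210 s allowed. The hand-in gives no verdict.

- **Knob:** turning it counter-clockwise (seen from above) met the hard stop at once. It loosened clockwise, so I turned it 3.5 rad to fully open with both finished jars still in the clamp.
- **Jars:** the two finished jars went into the tray. One new jar was knocked aside in the foam box during the run, so I measured it again. All three new jars then went into the open clamp.
- **Closing:** I screwed the clamp back until it hit the hard stop at the home angle, then eased off 0.05 rad and released. The wing looks the same as at the start, so the jaw should be within about 0.2 mm of home.

**Last checks:**
- **New jars:** they stand at x within about 1.5 mm of the clamp's middle and at y of about +75, 0 and -75 mm.
- **Finished jars:** they stand upright at about ±60 mm along the tray and on its centre line.
- **Bystanders:** they look unmoved in the pictures; I did not measure them.
- **Disagreement:** the top and scene cameras differ by about 2 mm in x, which is within the stated calibration error.
- **Failed checks:** none failed. Two of my scripts stopped on a coding slip of mine, which I fixed; they only affected the measuring.

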